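# Fetch the hidden spice tin from the guarded carousel

### The arm

A 7-joint arm with a two-finger parallel gripper is mounted at the origin on the work surface. World frame = base frame: x ahead of the robot, y to its left, z up, the work surface at z = 0. Lengths are in m, angles in rad, forces in N, time in s.
With the tool pointing down it reaches from about 0.425 to 0.925 m from the base axis. Payload 6.8 kg.
Tool frame: the origin (TCP) lies between the finger pads; the fingertips stand finger_overhang ahead of it and the grasp point (between the pads) lies 6 mm ahead of it (finger_overhang is the distance from the TCP to the fingertips, in m); z points along the fingers, y is the line along which they close (so a half turn about z gives the same grasp; the last joint's range is limited). The gripper opens to 85 mm and grips with 20 to 120 N. Pads are 22 mm wide; open, the fingers measure 114 mm over their backs; the gripper's body (76 mm by 85 mm) begins 54 mm behind the grasp point. The pads swing forward as they close: fully open they stand 13 mm farther back than shut.
Start: joints at [1.167, 0.477, 0.022, 1.555, -0.011, 1.109, -0.083], TCP at [0.197, -0.646, 0.256] pointing down, gripper open.
Joint ranges: [-2.96, 2.96], [-0.34, 2.1], [-1.41, 1.46], [0.24, 2.44], [-1.37, 4.51], [0.17, 1.92], [-2.96, 2.96]. Speed limits (rad/s): [2.39, 2.39, 3.14, 3.14, 3.14, 3.14, 3.14].

### API

Orientations are given as a unit quaternion [w, x, y, z].
In Python, from station import * gives the robot as it stands.
- The arm moves only by the tool drive_tool, never from a script. Its argument "increments" is a list of rows, each an object of numbers: "claw": the finger opening in m, from 0 to 0.0854; "dx", "dy", "dz": the shift along the tool's x, y, z in m; "wx", "wy", "wz": the turn, a rotation vector about the tool's x, y, z in degrees. A call has 1 to 20 rows; each row shifts and turns the commanded pose from where the row before left it, along the tool's axes as they then stand; what a row does not reach is not made up. A row lasts 1/8 s, in which the tool goes at most 62.5 mm and 10.7 degrees, less where a joint would pass 70% of its speed; a pose out of reach is approached as far as the arm can. A call with a gripper value outside its range is refused whole. The fingers move at their own pace and stop on an object; "newtons" is the grip in N (left out, the last holds). Time passes only in rows, so rows that do not move let the fingers close. It gives the time, the measured TCP pose, the force, the opening and the grip force at its end, in the units of the state.
- get_obs(): the state, without advancing time (a new reading comes with each control period).
- read_camera(name): name is "side" or "top"; returns (picture, depth): 420x560x3 uint8, red, green, blue; 420x560 float32, m along the optical axis (not along the pixel's ray), 0 where there is no reading.
- calibration(name): a dict with "intrinsics" (3x3 intrinsics, pixels), "R" (3x3) and "t" (3): a world point X has camera coordinates R X + t. Camera axes: x right, y down, z forward; pixel columns grow to the right and rows downward; lengths in m; the calibration is good to about 2 mm. A picture is of the moment at which its call begins. calibration takes no time and is no camera call.
- hand_in(): hands the job in; it is judged then, once.
The state is a dict: "t": time; "q": joint angles; "joint_vel": joint speeds; "joint_torque": joint torques, N m; "eef_pos": TCP position; "tool_rot": TCP orientation; "contact_force": force on the tool from outside, world axes, zero at the start; "torque": the same for the moment, N m; "gripper_width": opening from 0.0 (shut) to 1.0 (fully open); "grasp_force": force on a finger pad.
Only numpy, scipy, OpenCV 4.12 (cv2) and the standard library are available. Lean on these libraries where they do the work, as an engineer would, in place of code of your own. Each camera call takes 0.05 s, during which the arm holds its last target. There are 200 camera calls.

### The job

I need the low square spice tin that stands behind a bigger round canister on the revolving spice carousel. The wire guard leaves only the front open, so turn the carousel, a stretch at a time (the upright pins on its rim are there to push or pull), until that compartment stands squarely in the opening; then lift the canister out, stand the tin upright on the pan of the kitchen scale, and stand the same canister back upright in its compartment. Tip nothing over, and leave the oil bottle, mug and spoon on the table where they are.

Things in the scene. Friction and masses are not known exactly. Their poses are not given: they have to be found in the camera images.
- carousel: Revolving black tray, 400 mm across; origin on its axis at the underside, 15 mm above the table, z up; turns with the tray. Floor 15 mm above the origin; rim 4 mm thick, 12 mm high above the floor. Five compartments, middles at 36, 108, 180, 252, 324 deg from the x axis; the -x one holds the square tin. Each has two straight side walls 84 mm apart, 4 mm thick, 12 mm high, 114 to 190 mm from the axis. Contents up to 76 mm tall. Stiff (0.25 N m), does not coast, no stops.
- hub (a point): Top of the hub post (32 mm thick), on the axis, 75 mm above the table; axes as carousel. Five upright round steel pins, 12 mm thick, stand on the tray between the compartments, 188 mm from the axis at 0, 72, 144, 216, 288 deg from this x axis; they reach from the tray floor to 135 mm above the table. Pushing or pulling a pin sideways (1.4 N) turns the tray; jerks make its contents slide.
- bay (a point): Point on the tray floor in the middle of the square tin's compartment, 155 mm from the axis; axes as carousel (x points to the hub). Turns with the tray.
- guard: Fixed wire guard over the carousel; origin on the table on the carousel's axis, z up, front is -x. Wires 178 mm above the table cover x -70 to 210 mm, y -210 to 210 mm, except a notch open to the front: no wires where x < -30 and |y| < 108 mm. Legs 12 mm thick at x = -70 and 210, y = -210 and 210 mm. All is open in front of x = -70 mm.
- opening (a point): Fixed point of the guard, level with the tray floor, 155 mm in front of the axis in the middle of the opening; axes as guard. The compartment is squarely in the opening when bay comes to this point.
- canister_center (a point): Round aluminium canister with steel lid, 58 mm across, 76 mm high, about 0.4 kg, standing in front of (farther from the hub than) the square tin. Point at its centre, 38 mm above its foot; z up. A like canister stands in another compartment.
- tin_center (a point): Low square steel tin, 42 x 42 mm, 48 mm high, about 0.2 kg, close behind the canister, nearer the hub. Point at its centre, 24 mm above its foot; x and y square to its sides, z up. The only square tin (another compartment has a round one).
- pan (a point): Kitchen scale, fixed, rigid, left of the carousel. Point at the centre of the top of its square steel pan, 130 x 130 mm, 43 mm above the table; axes along its sides. To the right of the guard, the table around x 0.47, y -0.40 m is clear for the canister. Loose on the table, to be left: an oil bottle 200 mm high (x > 0.66, y < -0.35), a mug (x < 0.35, y > 0.2), a spoon (x > 0.68, y > 0.25).
There are look-alikes about, which are no part of the job. What is shaped like the part that bears canister_center but yellow is not meant. Leave any turquoise look-alike of the part that bears tin_center alone.

How it is judged:
By the outcome, as a careful person would: the job done as asked, in the order asked, and still so for the second after the job is handed in, with the robot touching nothing.
It also fails if it takes over 72 s, if anything falls off the work surface, if the arm or the gripper's body presses on something with over 40 N, if the wrist force passes 120 N, or if a joint passes its speed limit or range.

## Working session

There is one attempt and no reset: what is moved stays moved. The work goes in short steps, Python scripts to look and compute and a tool call to move; the robot and the scene stay as the last step left them, time stands still between calls to the robot, and variables do not carry over. Pictures are saved under pics/ and viewed, at most 10 in all, crops included, and the job is handed in when it is done.

Besides the shell and the picture viewer there is one more tool, called after "Call:" as a command line: name --argument value ..., lists and objects as JSON in quotes. drive_tool: Moves the arm, as the interface text tells. Its arguments: {"type":"object","properties":{"increments":{"type":"array","items":{"type":"object","properties":{"claw":{"type":"number"},"dx":{"type":"number"},"dy":{"type":"number"},"dz":{"type":"number"},"wx":{"type":"number"},"wy":{"type":"number"},"wz":{"type":"number"}}}},"newtons":{"type":"number"}},"required":["increments"]}

```bash
ls; mkdir -p pics; python3 - <<'E'
from station import *
import cv2,numpy as np
o=get_obs(); print({k:np.round(v,3) for k,v in o.items()})
try: print(finger_overhang)
except Exception as e: print(e)
for n in("top","side"):
    p,d=read_camera(n); np.savez(f"pics/{n}0.npz",p=p,d=d)
    cv2.imwrite(f"pics/{n}0.png",p[:,:,::-1])
    c=calibration(n); print(n,{k:np.round(v,3).tolist() for k,v in c.items()})
E
```

```text
pics
{'t': np.float64(0.0), 'q': array([ 1.167,  0.478,  0.022,  1.556, -0.011,  1.109, -0.083]), 'joint_vel': array([ 0.001, -0.001, -0.   ,  0.   ,  0.   ,  0.001,  0.   ]), 'joint_torque': array([ 0.0000e+00, -5.9643e+01,  1.6080e+00, -2.8119e+01,  1.2000e-02,
        9.0000e-03, -0.0000e+00]), 'eef_pos': array([ 0.197, -0.645,  0.255]), 'tool_rot': array([-0.001,  0.989,  0.147, -0.   ]), 'contact_force': array([-0.255,  0.393,  0.971]), 'torque': array([ 0.024,  0.013, -0.037]), 'grasp_force': np.float64(0.0), 'gripper_width': np.float64(0.997)}
0.025
top {'intrinsics': [[418.153, 0.0, 278.698], [0.0, 418.153, 207.503], [0.0, 0.0, 1.0]], 'R': [[0.024, -1.0, 0.001], [-0.998, -0.024, -0.055], [0.055, 0.001, -0.998]], 't': [-0.021, 0.616, 1.243]}
side {'intrinsics': [[544.397, 0.0, 275.837], [0.0, 544.397, 196.233], [0.0, 0.0, 1.0]], 'R': [[0.991, -0.137, -0.007], [-0.094, -0.646, -0.758], [0.099, 0.751, -0.653]], 't': [-0.625, 0.105, 1.341]}
```

View pics/top0.png

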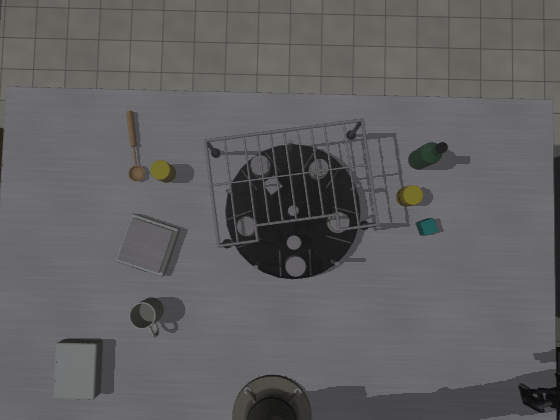

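View pics/side0.png

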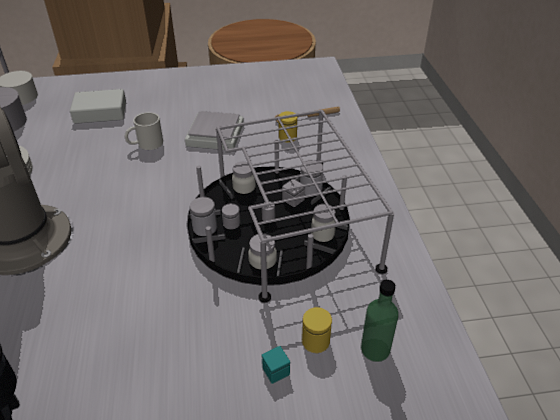

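Top: hub (293,211). The front bay has a canister (295,266) and a round tin (293,242). A square-looking tin is near (273,186), with a canister at (260,165) behind it. Look-alikes outside the carousel: yellow canisters (163,171) and (410,196), and a turquoise tin (428,227). I'll check with a close crop.

```bash
cat > h.py <<'E'
import numpy as np,cv2
from station import *
def P(n,d,u,v,z=None):
    "pixel -> world by depth, or on plane z"
    c=calibration(n);K,R,t=[np.array(c[k]) for k in("intrinsics","R","t")]
    r=np.linalg.inv(K)@np.array([u,v,1.]); C=-R.T@t; w=R.T@r
    return C+w*((z-C[2])/w[2] if z is not None else d)
def proj(n,X):
    c=calibration(n);K,R,t=[np.array(c[k]) for k in("intrinsics","R","t")]
    x=K@(R@np.array(X)+t); return x[:2]/x[2]
def cloud(n,d):
    v,u=np.indices(d.shape);c=calibration(n);K,R,t=[np.array(c[k]) for k in("intrinsics","R","t")]
    r=np.stack([(u-K[0,2])/K[0,0],(v-K[1,2])/K[1,1],np.ones_like(d)],-1)*d[...,None]
    return (r-t)@R
E
python3 - <<'E'
from h import *
a=np.load('pics/top0.npz');b=np.load('pics/side0.npz')
g=lambda p:np.clip((p/255.)**.6*255,0,255).astype(np.uint8)
A=cv2.resize(g(a['p'][110:290,195:390]),None,fx=3,fy=3,interpolation=2)
B=cv2.resize(g(b['p'][110:300,175:395]),None,fx=3,fy=3,interpolation=2)
cv2.imwrite('pics/c1.png',A[:,:,::-1]);cv2.imwrite('pics/c2.png',B[:,:,::-1])
W=cloud('top',a['d'])
for n,u,v in[('hub',293,211),('can_front',295,266),('round',293,242),('sq',273,186),('can',260,165),('c3',318,168),('c4',338,222),('c5',247,226),('pan',149,245),('yel',163,171),('legFL',226,243),('legFR',365,225),('BL',215,152),('BR',352,133)]:
    print(n,W[v,u].round(3))
E
```

```text
hub [ 0.604 -0.048  0.073]
can_front [ 0.45  -0.056  0.105]
round [ 0.515 -0.049  0.08 ]
sq [0.675 0.012 0.076]
can [0.718 0.046 0.181]
c3 [ 0.726 -0.115  0.102]
c4 [ 0.573 -0.162  0.182]
c5 [0.558 0.082 0.095]
pan [0.495 0.372 0.043]
yel [0.71  0.329 0.078]
legFL [0.511 0.129 0.18 ]
legFR [ 0.567 -0.233  0.181]
BL [0.777 0.189 0.031]
BR [ 0.84  -0.218  0.052]
```

View pics/c1.png

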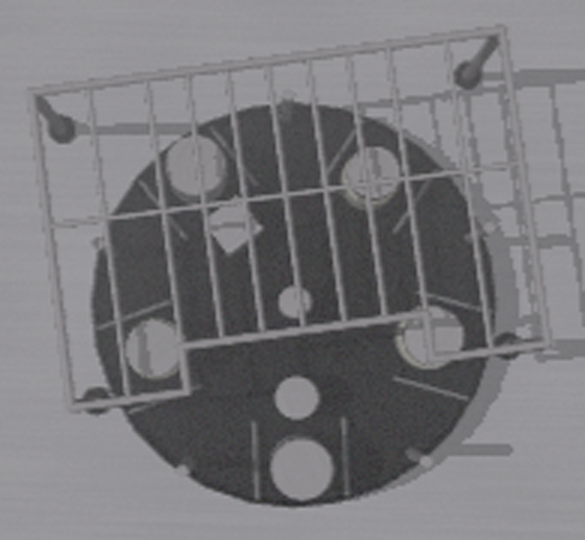

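View pics/c2.png

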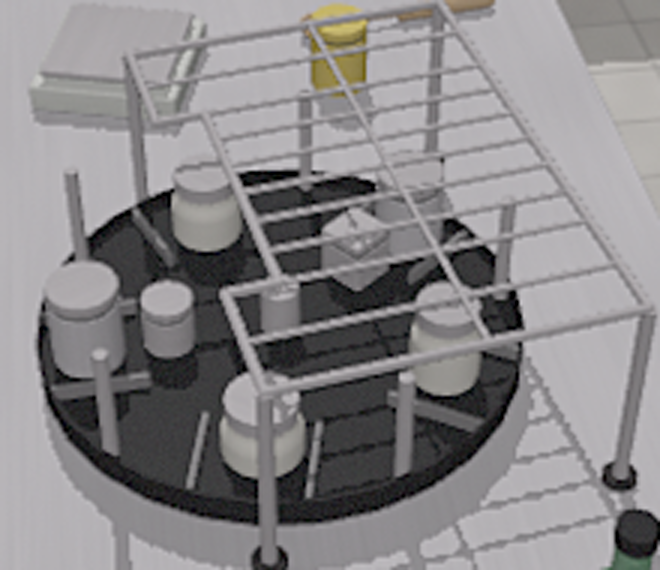

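c1 and c2 confirm it. The only square tin in the carousel is at c1 (235,227), back-left, with an aluminium canister outside it at c1 (195,165). The front bay holds the look-alike canister (302,468) and the round tin (297,398). Pins at c1: (183,468), (97,243), (288,98), (490,227), (425,462). So the tray has to turn about +150°. I'll work out the exact poses next.

```bash
python3 - <<'E'
from h import *
f=lambda x,y:(195+(x+.5)/3-.5,110+(y+.5)/3-.5)
q=lambda x,y,z:P('top',0,*f(x,y),z)[:2]
hub=q(295,301,.075);print('hub',hub.round(4))
fl,bl,br,fr=[q(*c,.178) for c in((70,408),(31,92),(506,30),(549,346))]
print('guard',[x.round(4) for x in(fl,bl,br,fr)],np.linalg.norm(fl-bl),np.linalg.norm(bl-br))
yaw=[np.degrees(np.arctan2(*(b-a)[::-1])) for a,b in((fl,bl),(fr,br))]+[np.degrees(np.arctan2(*(a-b)[::-1]))-90 for a,b in((bl,br),(fl,fr))]
print('yaw',np.round(yaw,2)); c=(fl+bl+br+fr)/4; y=np.radians(np.mean(yaw)); print('axis from guard',c-.07*np.array([np.cos(y),np.sin(y)]))
for n,x,yy,z,off in(('p1',183,468,.135,0),('p2',97,243,.135,0),('p3',288,98,.135,0),('p4',490,227,.135,0),('p5',425,462,.135,0),('can',195,163,.106,0),('tin',235,227,.078,0),('canF',302,468,.106,0)):
    v=q(x,yy,z)-hub; print(n,(v+hub).round(4),np.linalg.norm(v).round(4),np.degrees(np.arctan2(v[1],v[0])).round(2))
W=cloud('top',np.load('pics/top0.npz')['d'])
m=(abs(W[...,2]-.043)<.004)&(abs(W[...,0]-.495)<.1)&(abs(W[...,1]-.372)<.1)
r=cv2.minAreaRect(W[m][:,:2].astype(np.float32)*1000);print('pan',r)
E
```

```text
hub [ 0.6068 -0.0476]
guard [array([0.5036, 0.1498]), array([0.7809, 0.1932]), array([ 0.8466, -0.2257]), array([ 0.5677, -0.2669])] 0.2805953544006155 0.42397175285891886
yaw [8.89 8.41 8.92 8.74]
axis from guard [ 0.60551668 -0.0480317 ]
p1 [0.4504 0.0522] 0.1855 147.46
p2 [0.6524 0.1362] 0.1893 76.06
p3 [ 0.7902 -0.035 ] 0.1838 3.94
p4 [ 0.6758 -0.222 ] 0.1876 -68.43
p5 [ 0.4611 -0.1662] 0.1879 -140.85
can [0.7327 0.0502] 0.1594 37.85
tin [0.6763 0.0116] 0.0912 40.43
canF [ 0.4506 -0.0565] 0.1565 -176.74
pan ((495.8336181640625, 383.4186706542969), (130.571044921875, 129.61798095703125), 73.25596618652344)
```

Call:
drive_tool --increments '[{"claw":0.018,"dx":0.0207,"dy":-0.0175},{"dx":0.0407,"dy":-0.0335},{"dx":0.0407,"dy":-0.0335},{"dx":0.0407,"dy":-0.0335},{"dx":0.0407,"dy":-0.0335},{"dx":0.0407,"dy":-0.0335},{"dx":0.0407,"dy":-0.0335},{"dx":0.0407,"dy":-0.0335},{"dx":0.0407,"dy":-0.0335},{"dx":0.034,"dy":-0.04},{"dx":0.0138,"dy":-0.0476},{"dx":0.0138,"dy":-0.0476},{"dx":0.0138,"dy":-0.0476},{"dx":0.0138,"dy":-0.0476},{"dx":0.0138,"dy":-0.0476,"wz":9.6},{"wz":9.6},{"wz":9.6},{"wz":9.6},{"wz":9.5},{}]' --newtons 30

```text
schema error: expected keys claw, dx, dy, dz, wx, wy, wz
```

Call:
drive_tool --increments '[{"claw":0.018,"dx":0.0207,"dy":-0.0175,"dz":0,"wx":0,"wy":0,"wz":0},{"claw":0.018,"dx":0.0407,"dy":-0.0335,"dz":0,"wx":0,"wy":0,"wz":0},{"claw":0.018,"dx":0.0407,"dy":-0.0335,"dz":0,"wx":0,"wy":0,"wz":0},{"claw":0.018,"dx":0.0407,"dy":-0.0335,"dz":0,"wx":0,"wy":0,"wz":0},{"claw":0.018,"dx":0.0407,"dy":-0.0335,"dz":0,"wx":0,"wy":0,"wz":0},{"claw":0.018,"dx":0.0407,"dy":-0.0335,"dz":0,"wx":0,"wy":0,"wz":0},{"claw":0.018,"dx":0.0407,"dy":-0.0335,"dz":0,"wx":0,"wy":0,"wz":0},{"claw":0.018,"dx":0.0407,"dy":-0.0335,"dz":0,"wx":0,"wy":0,"wz":0},{"claw":0.018,"dx":0.0407,"dy":-0.0335,"dz":0,"wx":0,"wy":0,"wz":0},{"claw":0.018,"dx":0.034,"dy":-0.04,"dz":0,"wx":0,"wy":0,"wz":0},{"claw":0.018,"dx":0.0138,"dy":-0.0476,"dz":0,"wx":0,"wy":0,"wz":0},{"claw":0.018,"dx":0.0138,"dy":-0.0476,"dz":0,"wx":0,"wy":0,"wz":0},{"claw":0.018,"dx":0.0138,"dy":-0.0476,"dz":0,"wx":0,"wy":0,"wz":0},{"claw":0.018,"dx":0.0138,"dy":-0.0476,"dz":0,"wx":0,"wy":0,"wz":0},{"claw":0.018,"dx":0.0138,"dy":-0.0476,"dz":0,"wx":0,"wy":0,"wz":9.6},{"claw":0.018,"dx":0,"dy":0,"dz":0,"wx":0,"wy":0,"wz":9.6},{"claw":0.018,"dx":0,"dy":0,"dz":0,"wx":0,"wy":0,"wz":9.6},{"claw":0.018,"dx":0,"dy":0,"dz":0,"wx":0,"wy":0,"wz":9.6},{"claw":0.018,"dx":0,"dy":0,"dz":0,"wx":0,"wy":0,"wz":9.5},{"claw":0.018,"dx":0,"dy":0,"dz":0,"wx":0,"wy":0,"wz":0}]' --newtons 30

```text
t: 2.6
eef_pos: [0.4621, 0.0236, 0.2561]
tool_rot: [0.0, 0.964, -0.265, -0.0]
contact_force: [-0.1, 0.3, 1.1]
gripper_width: 0.211
grasp_force: 0.0
```

```bash
cat >> h.py <<'E'
def goto(x,y,z,yaw,tilt=False):
    "remaining tool-frame shift and turn to a tool-down pose (yaw = world direction of tool x, deg)"
    from scipy.spatial.transform import Rotation as Ro
    o=get_obs();w=o['tool_rot'];R=Ro.from_quat([w[1],w[2],w[3],w[0]])
    T=Ro.from_euler('z',yaw,degrees=True)*Ro.from_euler('x',180,degrees=True)
    d=np.array([x,y,z])-o['eef_pos']
    print('t',o['t'].round(2),'pos',o['eef_pos'].round(4),'yaw',np.degrees(np.arctan2(*R.as_matrix()[[1,0],0])).round(1),'F',o['contact_force'].round(1),'w',(o['gripper_width']*85.4).round(1),'q7',o['q'][6].round(2),
     '\n shift now-axes',(R.inv().apply(d)*1000).round(1),'turn',np.degrees((R.inv()*T).as_rotvec()).round(1),' shift target-axes',(T.inv().apply(d)*1000).round(1))
E
python3 -c "
from h import *
goto(.456,.047,.142,-31)"
```

```text
Traceback (most recent call last):
  File "h.py", line 21, in goto
    print('t',o['t'].round(2),'pos',o['eef_pos'].round(4),'yaw',np.degrees(np.arctan2(*R.as_matrix()[[1,0],0])).round(1),'F',o['contact_force'].round(1),'w',(o['gripper_width']*85.4).round(1),'q7',o['q'][6].round(2),
              ^^^^^^^^^^^^
AttributeError: 'float' object has no attribute 'round'
```

```bash
sed -i "s/o=get_obs();w=/o={k:np.asarray(v) for k,v in get_obs().items()};w=/" h.py
python3 -c "
from h import *
goto(.456,.047,.142,-31)"
```

```text
t 2.6 pos [0.4621 0.0236 0.2561] yaw -30.7 F [-0.1  0.3  1.1] w 18.1 q7 -2.35 
 shift now-axes [-17.2 -17.  114.1] turn [0.  0.  0.3]  shift target-axes [-17.3 -16.9 114.1]
```

Call:
drive_tool --increments '[{"claw":0.026,"dx":-0.0172,"dy":-0.017,"dz":0.02,"wx":0,"wy":0,"wz":0},{"claw":0.026,"dx":0,"dy":0,"dz":0.03,"wx":0,"wy":0,"wz":0},{"claw":0.026,"dx":0,"dy":0,"dz":0.03,"wx":0,"wy":0,"wz":0},{"claw":0.026,"dx":0,"dy":0,"dz":0.02,"wx":0,"wy":0,"wz":0},{"claw":0.026,"dx":0,"dy":0,"dz":0.014,"wx":0,"wy":0,"wz":0},{"claw":0.02,"dx":0,"dy":0,"dz":0,"wx":0,"wy":0,"wz":0}]'

```text
t: 3.35
eef_pos: [0.4558, 0.0469, 0.1416]
tool_rot: [0.0, 0.964, -0.265, -0.001]
contact_force: [0.7, 0.1, 0.6]
gripper_width: 0.237
grasp_force: 0.0
```

```bash
python3 - <<'E'
from h import *
goto(.456,.047,.142,-31)
p,d=read_camera('side');g=np.clip((p/255.)**.6*255,0,255).astype(np.uint8)
cv2.imwrite('pics/s1.png',cv2.resize(g[60:300,120:400],None,fx=2.5,fy=2.5)[:,:,::-1])
E
```

```text
t 3.35 pos [0.4558 0.0469 0.1416] yaw -30.7 F [0.7 0.1 0.6] w 20.2 q7 -2.49 
 shift now-axes [ 0.1 -0.2 -0.4] turn [0.1 0.1 0.3]  shift target-axes [ 0.1 -0.2 -0.4]
```

View pics/s1.png

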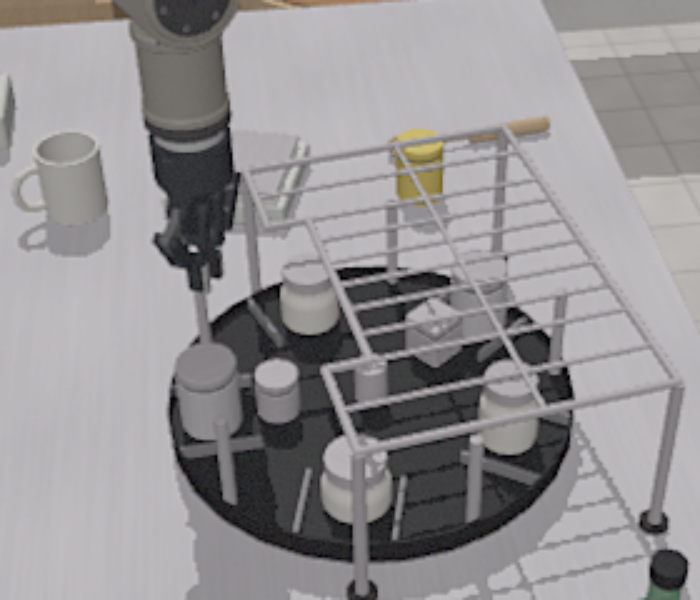

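s1: the fingers straddle pin p1, at (200,290) in the crop, and everything is upright. Pushing along the arc now.

Call:
drive_tool --increments '[{"claw":0.02,"dx":0,"dy":0.0031,"dz":0,"wx":0,"wy":0,"wz":-1},{"claw":0.02,"dx":0,"dy":0.0031,"dz":0,"wx":0,"wy":0,"wz":-1},{"claw":0.02,"dx":0,"dy":0.0047,"dz":0,"wx":0,"wy":0,"wz":-1.5},{"claw":0.02,"dx":0,"dy":0.0062,"dz":0,"wx":0,"wy":0,"wz":-2},{"claw":0.02,"dx":0,"dy":0.0078,"dz":0,"wx":0,"wy":0,"wz":-2.5},{"claw":0.02,"dx":0,"dy":0.0093,"dz":0,"wx":0,"wy":0,"wz":-3},{"claw":0.02,"dx":0,"dy":0.0093,"dz":0,"wx":0,"wy":0,"wz":-3},{"claw":0.02,"dx":0,"dy":0.0093,"dz":0,"wx":0,"wy":0,"wz":-3},{"claw":0.02,"dx":0,"dy":0.0093,"dz":0,"wx":0,"wy":0,"wz":-3},{"claw":0.02,"dx":0,"dy":0.0093,"dz":0,"wx":0,"wy":0,"wz":-3},{"claw":0.02,"dx":0,"dy":0.0093,"dz":0,"wx":0,"wy":0,"wz":-3},{"claw":0.02,"dx":0,"dy":0.0093,"dz":0,"wx":0,"wy":0,"wz":-3},{"claw":0.02,"dx":0,"dy":0.0093,"dz":0,"wx":0,"wy":0,"wz":-3},{"claw":0.02,"dx":0,"dy":0.0093,"dz":0,"wx":0,"wy":0,"wz":-3},{"claw":0.02,"dx":0,"dy":0.0093,"dz":0,"wx":0,"wy":0,"wz":-3},{"claw":0.02,"dx":0,"dy":0.0078,"dz":0,"wx":0,"wy":0,"wz":-2.5},{"claw":0.02,"dx":0,"dy":0.0062,"dz":0,"wx":0,"wy":0,"wz":-2},{"claw":0.02,"dx":0,"dy":0.0031,"dz":0,"wx":0,"wy":0,"wz":-1},{"claw":0.02,"dx":0,"dy":0.0016,"dz":0,"wx":0,"wy":0,"wz":-0.5}]'

```text
t: 5.78
eef_pos: [0.4324, -0.0843, 0.1423]
tool_rot: [-0.0, 0.993, 0.115, -0.0]
contact_force: [-0.9, 1.7, 0.9]
gripper_width: 0.233
grasp_force: 0.7
```

```bash
python3 - <<'E'
from h import *
goto(.456,.047,.142,-31)
p=get_obs()['eef_pos'][:2]-[.606,-.048];print(np.hypot(*p),np.degrees(np.arctan2(p[1],p[0]))%360)
E
```

```text
t 5.78 pos [ 0.4324 -0.0843  0.1423] yaw 13.2 F [-0.9  1.7  0.9] w 19.9 q7 -1.46 
 shift now-axes [  52.9 -122.5    0.3] turn [ 0.   0.  44.2]  shift target-axes [ -47.4 -124.7    0.3]
0.17733491314426286 191.8213736886141
```

Call:
drive_tool --increments '[{"claw":0.02,"dx":0,"dy":0.0031,"dz":0,"wx":0,"wy":0,"wz":-1},{"claw":0.02,"dx":0,"dy":0.0047,"dz":0,"wx":0,"wy":0,"wz":-1.5},{"claw":0.02,"dx":0,"dy":0.0078,"dz":0,"wx":0,"wy":0,"wz":-2.5},{"claw":0.02,"dx":0,"dy":0.0093,"dz":0,"wx":0,"wy":0,"wz":-3},{"claw":0.02,"dx":0,"dy":0.0093,"dz":0,"wx":0,"wy":0,"wz":-3},{"claw":0.02,"dx":0,"dy":0.0093,"dz":0,"wx":0,"wy":0,"wz":-3},{"claw":0.02,"dx":0,"dy":0.0093,"dz":0,"wx":0,"wy":0,"wz":-3},{"claw":0.02,"dx":0,"dy":0.0093,"dz":0,"wx":0,"wy":0,"wz":-3},{"claw":0.02,"dx":0,"dy":0.0093,"dz":0,"wx":0,"wy":0,"wz":-3},{"claw":0.02,"dx":0,"dy":0.0093,"dz":0,"wx":0,"wy":0,"wz":-3},{"claw":0.02,"dx":0,"dy":0.0078,"dz":0,"wx":0,"wy":0,"wz":-2.5},{"claw":0.02,"dx":0,"dy":0.0062,"dz":0,"wx":0,"wy":0,"wz":-2},{"claw":0.02,"dx":0,"dy":0.0031,"dz":0,"wx":0,"wy":0,"wz":-1},{"claw":0.02,"dx":0,"dy":0.0,"dz":0,"wx":0,"wy":0,"wz":0},{"claw":0.026,"dx":0,"dy":0,"dz":-0.01,"wx":0,"wy":0,"wz":0},{"claw":0.026,"dx":0,"dy":0,"dz":-0.04,"wx":0,"wy":0,"wz":0},{"claw":0.026,"dx":0,"dy":0,"dz":-0.03,"wx":0,"wy":0,"wz":0}]'

```text
t: 7.9
eef_pos: [0.4779, -0.1696, 0.2244]
tool_rot: [0.0, 0.925, 0.38, 0.001]
contact_force: [-0.0, -0.1, -0.1]
gripper_width: 0.307
grasp_force: 0.0
```

```bash
cat >> h.py <<'E'
def topimg(name,gam=.6,box=(195,110,390,290)):
    p,d=read_camera('top');np.savez('pics/last.npz',p=p,d=d);x,y,X,Y=box
    g=np.clip((p/255.)**gam*255,0,255).astype(np.uint8)[y:Y,x:X]
    cv2.imwrite(f'pics/{name}.png',cv2.resize(g,None,fx=3,fy=3,interpolation=2)[:,:,::-1])
E
python3 - <<'E'
from h import *
p=get_obs()['eef_pos'][:2]-[.606,-.048];print(np.hypot(*p),np.degrees(np.arctan2(p[1],p[0]))%360)
topimg('t2')
E
```

```text
0.17664626541642095 223.50335209140547
```

View pics/t2.png

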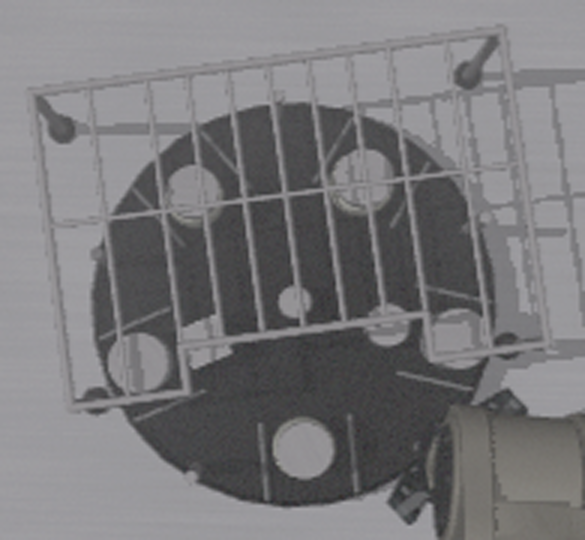

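t2: the tray has turned about 74° with everything upright. The target canister is at (137,362), the square tin at (208,340), and the next pin at (192,476).

```bash
python3 - <<'E'
from h import *
f=lambda x,y:(195+(x+.5)/3-.5,110+(y+.5)/3-.5)
q=lambda x,y,z:P('top',0,*f(x,y),z)[:2]
hub=np.array([.606,-.048])
for n,x,y,z in(('p2',192,476,.135),('p3',97,254,.135),('p4',279,97,.135),('can',137,362,.106),('tin',208,340,.078)):
    v=q(x,y,z)-hub;print(n,np.hypot(*v).round(4),(np.degrees(np.arctan2(v[1],v[0]))%360).round(2))
a=np.radians(150.3);goto(.606+.178*np.cos(a),-.048+.178*np.sin(a),.142,-28.5)
E
```

```text
p2 0.1867 150.52
p3 0.1874 78.81
p4 0.1862 6.57
can 0.1593 112.54
tin 0.0912 115.02
t 7.95 pos [ 0.4799 -0.1699  0.228 ] yaw 44.7 F [ 0.9 -0.   2.1] w 26.0 q7 -0.73 
 shift now-axes [ 127.3 -169.9   85.3] turn [ 0.2 -0.4 73.2]  shift target-axes [-125.3 -171.1   86. ]
```

Call:
drive_tool --increments '[{"claw":0.026,"dx":0.0207,"dy":-0.027,"dz":0,"wx":0,"wy":0,"wz":0},{"claw":0.026,"dx":0.0307,"dy":-0.041,"dz":0,"wx":0,"wy":0,"wz":0},{"claw":0.026,"dx":0.0307,"dy":-0.041,"dz":0,"wx":0,"wy":0,"wz":0},{"claw":0.026,"dx":0.0307,"dy":-0.041,"dz":0,"wx":0,"wy":0,"wz":0},{"claw":0.026,"dx":0.0145,"dy":-0.02,"dz":0,"wx":0,"wy":0,"wz":10.4},{"claw":0.026,"dx":0,"dy":0,"dz":0,"wx":0,"wy":0,"wz":10.5},{"claw":0.026,"dx":0,"dy":0,"dz":0,"wx":0,"wy":0,"wz":10.5},{"claw":0.026,"dx":0,"dy":0,"dz":0,"wx":0,"wy":0,"wz":10.5},{"claw":0.026,"dx":0,"dy":0,"dz":0,"wx":0,"wy":0,"wz":10.5},{"claw":0.026,"dx":0,"dy":0,"dz":0,"wx":0,"wy":0,"wz":10.5},{"claw":0.026,"dx":0,"dy":0,"dz":0,"wx":0,"wy":0,"wz":10.3},{"claw":0.026,"dx":0,"dy":0,"dz":0.02,"wx":0,"wy":0,"wz":0},{"claw":0.026,"dx":0,"dy":0,"dz":0,"wx":0,"wy":0,"wz":0}]'

```text
t: 9.57
eef_pos: [0.4476, 0.0406, 0.2019]
tool_rot: [0.0, 0.969, -0.246, -0.001]
contact_force: [0.0, -0.5, 1.2]
gripper_width: 0.305
grasp_force: 0.0
```

```bash
python3 - <<'E'
from h import *
a=np.radians(150.6);goto(.606+.178*np.cos(a),-.048+.178*np.sin(a),.142,-28.5)
E
```

```text
t 9.57 pos [0.4476 0.0406 0.2019] yaw -28.5 F [ 0.  -0.5  1.2] w 26.0 q7 -2.42 
 shift now-axes [ 3.5 -0.6 59.9] turn [0.1 0.1 0. ]  shift target-axes [ 3.5 -0.5 59.9]
```

Call:
drive_tool --increments '[{"claw":0.026,"dx":0.0035,"dy":-0.0005,"dz":0.02,"wx":0,"wy":0,"wz":0},{"claw":0.026,"dx":0,"dy":0,"dz":0.025,"wx":0,"wy":0,"wz":0},{"claw":0.026,"dx":0,"dy":0,"dz":0.015,"wx":0,"wy":0,"wz":0},{"claw":0.02,"dx":0,"dy":0,"dz":0,"wx":0,"wy":0,"wz":0},{"claw":0.02,"dx":0,"dy":0.0031,"dz":0,"wx":0,"wy":0,"wz":-1},{"claw":0.02,"dx":0,"dy":0.0031,"dz":0,"wx":0,"wy":0,"wz":-1},{"claw":0.02,"dx":0,"dy":0.0047,"dz":0,"wx":0,"wy":0,"wz":-1.5},{"claw":0.02,"dx":0,"dy":0.0062,"dz":0,"wx":0,"wy":0,"wz":-2},{"claw":0.02,"dx":0,"dy":0.0078,"dz":0,"wx":0,"wy":0,"wz":-2.5},{"claw":0.02,"dx":0,"dy":0.0093,"dz":0,"wx":0,"wy":0,"wz":-3},{"claw":0.02,"dx":0,"dy":0.0093,"dz":0,"wx":0,"wy":0,"wz":-3},{"claw":0.02,"dx":0,"dy":0.0093,"dz":0,"wx":0,"wy":0,"wz":-3},{"claw":0.02,"dx":0,"dy":0.0093,"dz":0,"wx":0,"wy":0,"wz":-3},{"claw":0.02,"dx":0,"dy":0.0093,"dz":0,"wx":0,"wy":0,"wz":-3},{"claw":0.02,"dx":0,"dy":0.0093,"dz":0,"wx":0,"wy":0,"wz":-3},{"claw":0.02,"dx":0,"dy":0.0093,"dz":0,"wx":0,"wy":0,"wz":-3},{"claw":0.02,"dx":0,"dy":0.0093,"dz":0,"wx":0,"wy":0,"wz":-3},{"claw":0.02,"dx":0,"dy":0.0078,"dz":0,"wx":0,"wy":0,"wz":-2.5},{"claw":0.02,"dx":0,"dy":0.0062,"dz":0,"wx":0,"wy":0,"wz":-2},{"claw":0.02,"dx":0,"dy":0.0031,"dz":0,"wx":0,"wy":0,"wz":-1}]'

```text
t: 12.08
eef_pos: [0.4296, -0.0734, 0.1424]
tool_rot: [0.0, 0.997, 0.079, -0.0]
contact_force: [-0.4, 1.1, 1.1]
gripper_width: 0.232
grasp_force: 0.3
```

```bash
python3 - <<'E'
from h import *
goto(.456,.047,.142,-31)
p=get_obs()['eef_pos'][:2]-[.606,-.048];print(np.hypot(*p),np.degrees(np.arctan2(p[1],p[0]))%360)
E
```

```text
t 12.08 pos [ 0.4296 -0.0734  0.1424] yaw 9.0 F [-0.4  1.1  1.1] w 19.8 q7 -1.61 
 shift now-axes [  44.9 -114.8    0.4] turn [ 0.  0. 40.]  shift target-axes [ -39.4 -116.8    0.4]
0.1781946421343839 188.2028092337562
```

Call:
drive_tool --increments '[{"claw":0.02,"dx":0,"dy":0.0031,"dz":0,"wx":0,"wy":0,"wz":-1},{"claw":0.02,"dx":0,"dy":0.0047,"dz":0,"wx":0,"wy":0,"wz":-1.5},{"claw":0.02,"dx":0,"dy":0.0078,"dz":0,"wx":0,"wy":0,"wz":-2.5},{"claw":0.02,"dx":0,"dy":0.0093,"dz":0,"wx":0,"wy":0,"wz":-3},{"claw":0.02,"dx":0,"dy":0.0093,"dz":0,"wx":0,"wy":0,"wz":-3},{"claw":0.02,"dx":0,"dy":0.0093,"dz":0,"wx":0,"wy":0,"wz":-3},{"claw":0.02,"dx":0,"dy":0.0093,"dz":0,"wx":0,"wy":0,"wz":-3},{"claw":0.02,"dx":0,"dy":0.0093,"dz":0,"wx":0,"wy":0,"wz":-3},{"claw":0.02,"dx":0,"dy":0.0093,"dz":0,"wx":0,"wy":0,"wz":-3},{"claw":0.02,"dx":0,"dy":0.0093,"dz":0,"wx":0,"wy":0,"wz":-3},{"claw":0.02,"dx":0,"dy":0.0093,"dz":0,"wx":0,"wy":0,"wz":-3},{"claw":0.02,"dx":0,"dy":0.0078,"dz":0,"wx":0,"wy":0,"wz":-2.5},{"claw":0.02,"dx":0,"dy":0.0062,"dz":0,"wx":0,"wy":0,"wz":-2},{"claw":0.02,"dx":0,"dy":0.0047,"dz":0,"wx":0,"wy":0,"wz":-1.5},{"claw":0.02,"dx":0,"dy":0.0031,"dz":0,"wx":0,"wy":0,"wz":-1},{"claw":0.02,"dx":0,"dy":0.0016,"dz":0,"wx":0,"wy":0,"wz":-0.5},{"claw":0.02,"dx":0,"dy":0,"dz":0,"wx":0,"wy":0,"wz":0}]'

```text
t: 14.2
eef_pos: [0.4786, -0.1733, 0.1423]
tool_rot: [0.0, 0.922, 0.387, 0.0]
contact_force: [0.5, 0.1, -0.3]
gripper_width: 0.23
grasp_force: 0.1
```

```bash
python3 - <<'E'
from h import *
p=get_obs()['eef_pos'][:2]-[.606,-.048];print(np.hypot(*p),np.degrees(np.arctan2(p[1],p[0]))%360)
goto(.606,-.048,.142,45)
topimg('t3',box=(195,110,390,290))
E
```

```text
0.17863743110739774 224.52807615157613
t 14.2 pos [ 0.4786 -0.1733  0.1423] yaw 45.5 F [ 0.5  0.1 -0.3] w 19.7 q7 -0.86 
 shift now-axes [178.6   3.    0.3] turn [0.  0.  0.5]  shift target-axes [178.6   1.5   0.3]
```

View pics/t3.png

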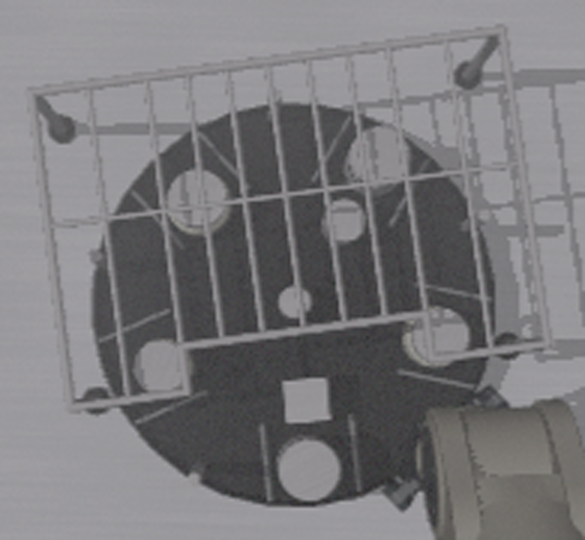

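t3: the target compartment is now in the opening. The square tin is at (306,400) and its canister at (309,469), with the pin at (196,477). I'll measure the remaining angle.

```bash
python3 - <<'E'
from h import *
f=lambda x,y:(195+(x+.5)/3-.5,110+(y+.5)/3-.5)
q=lambda x,y,z:P('top',0,*f(x,y),z)[:2]
hub=np.array([.606,-.048])
a=np.load('pics/last.npz');W=cloud('top',a['d']);D=W[...,:2]-hub;r=np.hypot(D[...,0],D[...,1]);th=np.degrees(np.arctan2(D[...,1],D[...,0]))%360
g=a['p'].mean(-1)
# pin tops: bright, depth near .135 or just look near ring by plane z=.135
v,u=np.indices(g.shape);c=np.array([P('top',0,uu,vv,.135)[:2] for uu,vv in zip(u[100:300,180:400].ravel(),v[100:300,180:400].ravel())])-hub
rr=np.hypot(*c.T);tt=np.degrees(np.arctan2(c[:,1],c[:,0]))%360;gg=g[100:300,180:400].ravel()
for t0 in(152.7,80.7,8.7):
    m=(abs(rr-.188)<.008)&(abs(tt-t0)<6);w=np.clip(gg[m]-65,0,None);print('pin',t0,(w@tt[m]/w.sum()).round(2),(w@rr[m]/w.sum()).round(4),gg[m].max().round(0))
for x,y in((196,477),(97,256)):
    k=q(x,y,.135)-hub;print(np.hypot(*k).round(4),np.degrees(np.arctan2(k[1],k[0])).round(2))
# contents via depth
for n,z,rad,c0 in(('can',.106,.029,q(309,469,.106)),('tin',.078,.02,q(306,400,.078))):
    m=(abs(W[...,2]-z)<.008)&(np.hypot(W[...,0]-c0[0],W[...,1]-c0[1])<.045)
    R=cv2.minAreaRect((W[m][:,:2]*1000).astype(np.float32));print(n,c0.round(4),W[m].mean(0).round(4),R)
for A,B in(((262,425),(268,500)),((350,415),(357,490))):
    k=q(*A,.042)-q(*B,.042);mid=(q(*A,.042)+q(*B,.042))/2-hub;print('wall dir',np.degrees(np.arctan2(k[1],k[0])).round(1),mid)
b=hub-.155*np.array([np.cos(np.radians(8.74)),np.sin(np.radians(8.74))]);print('opening',b)
E
```

```text
Traceback (most recent call last):
  File "h.py", line 5, in P
    c=calibration(n);K,R,t=[np.array(c[k]) for k in("intrinsics","R","t")]
ValueError: time passes only in moves, steps and waits
```

```bash
sed -i '2a import functools\ncalibration=functools.lru_cache(None)(calibration)' h.py; cat > m.py <<'E'
from h import *
f=lambda x,y:(195+(x+.5)/3-.5,110+(y+.5)/3-.5)
q=lambda x,y,z:P('top',0,*f(x,y),z)[:2]
hub=np.array([.606,-.048])
a=np.load('pics/last.npz');W=cloud('top',a['d'])
g=a['p'].mean(-1)
v,u=np.indices(g.shape);c=np.array([P('top',0,uu,vv,.135)[:2] for uu,vv in zip(u[100:300,180:400].ravel(),v[100:300,180:400].ravel())])-hub
rr=np.hypot(*c.T);tt=np.degrees(np.arctan2(c[:,1],c[:,0]))%360;gg=g[100:300,180:400].ravel()
for t0 in(152.7,80.7,8.7):
    m=(abs(rr-.188)<.008)&(abs(tt-t0)<6);w=np.clip(gg[m]-65,0,None);print('pin',t0,(w@tt[m]/w.sum()).round(2),(w@rr[m]/w.sum()).round(4),gg[m].max().round(0))
for x,y in((196,477),(97,256)):
    k=q(x,y,.135)-hub;print(np.hypot(*k).round(4),np.degrees(np.arctan2(k[1],k[0])).round(2))
for n,z,rad,c0 in(('can',.106,.029,q(309,469,.106)),('tin',.078,.02,q(306,400,.078))):
    m=(abs(W[...,2]-z)<.008)&(np.hypot(W[...,0]-c0[0],W[...,1]-c0[1])<.045)
    R=cv2.minAreaRect((W[m][:,:2]*1000).astype(np.float32));print(n,c0.round(4),W[m].mean(0).round(4),R)
for A,B in(((262,425),(268,500)),((350,415),(357,490))):
    k=q(*A,.042)-q(*B,.042);mid=(q(*A,.042)+q(*B,.042))/2-hub;print('wall dir',np.degrees(np.arctan2(k[1],k[0])).round(1),mid)
b=hub-.155*np.array([np.cos(np.radians(8.74)),np.sin(np.radians(8.74))]);print('opening',b)
E
python3 m.py
```

```text
pin 152.7 152.58 0.1922 114.0
pin 80.7 80.76 0.1918 119.0
pin 8.7 8.86 0.189 113.0
0.1857 151.62
0.187 79.36
can [ 0.4499 -0.063 ] [ 0.449  -0.0626  0.1047] ((449.4593505859375, -62.63178253173828), (55.94920349121094, 53.07581329345703), 1.466941237449646)
tin [ 0.5127 -0.0601] [ 0.5122 -0.0597  0.0769] ((504.3271789550781, -60.92793273925781), (58.4841423034668, 41.620208740234375), 7.361895561218262)
wall dir 6.0 [-0.15613979  0.0250803 ]
wall dir 6.5 [-0.14433765 -0.06118377]
opening [ 0.45279985 -0.07155239]
```

Call:
drive_tool --increments '[{"claw":0.02,"dx":0,"dy":0.002,"dz":0,"wx":0,"wy":0,"wz":-0.6},{"claw":0.02,"dx":0,"dy":0.002,"dz":0,"wx":0,"wy":0,"wz":-0.6},{"claw":0.02,"dx":0,"dy":0,"dz":0,"wx":0,"wy":0,"wz":0},{"claw":0.026,"dx":0,"dy":0,"dz":-0.01,"wx":0,"wy":0,"wz":0},{"claw":0.04,"dx":0,"dy":0,"dz":-0.035,"wx":0,"wy":0,"wz":0},{"claw":0.085,"dx":0,"dy":0.03,"dz":-0.04,"wx":0,"wy":0,"wz":0},{"claw":0.085,"dx":0,"dy":0.04,"dz":-0.02,"wx":0,"wy":0,"wz":0},{"claw":0.085,"dx":0,"dy":0.03,"dz":0,"wx":0,"wy":0,"wz":0}]'

```text
t: 15.25
eef_pos: [0.5565, -0.2462, 0.2506]
tool_rot: [0.002, 0.918, 0.396, 0.002]
contact_force: [0.0, 0.3, -0.3]
gripper_width: 0.995
grasp_force: 0.0
```

```bash
python3 - <<'E'
from h import *
topimg('t4')
A=cv2.imread('pics/t4.png')[370:530,140:460]
cv2.imwrite('pics/t4c.png',cv2.resize(A,None,fx=2.5,fy=2.5,interpolation=2))
goto(.45,-.065,.25,8.7)
E
```

```text
t 15.3 pos [ 0.5578 -0.249   0.2493] yaw 46.5 F [ 2.3 -2.3  0.3] w 84.7 q7 -0.69 
 shift now-axes [  59.2 -204.9   -1.8] turn [ 0.3 -0.2 37.8]  shift target-axes [ -78.7 -198.2   -0.7]
```

View pics/t4c.png

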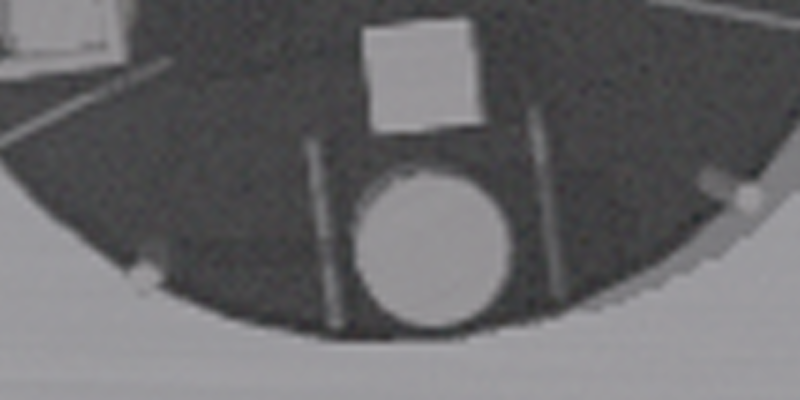

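t4c: the square tin is at (425,75) and the canister at (433,248), between walls (312,140)-(337,328) and (536,108)-(561,298). The two front pins are at (147,276) and (750,197).

```bash
python3 - <<'E'
from h import *
f=lambda x,y:(195+((140+x/2.5)+.5)/3-.5,110+((370+y/2.5)+.5)/3-.5)
q=lambda x,y,z:P('top',0,*f(x,y),z)[:2]
an=lambda k:np.degrees(np.arctan2(k[1],k[0])).round(2)
hub=np.array([.606,-.048])
a,b=q(147,276,.135),q(750,197,.135);print('chord',an(a-b)-90,np.linalg.norm(a-b),'pins',an(a-hub),an(b-hub)%360,(a+b)/2-hub)
A,B,C,D=[q(*p,.042) for p in((312,140),(337,328),(536,108),(561,298))]
print('walls',an(A-B),an(C-D),'mid',an((A+B+C+D)/4-hub)%360,'gap',np.linalg.norm((A+B-C-D)/2))
s=[q(*p,.078) for p in((362,29),(470,20),(483,124),(372,133))]
print('tin',np.mean(s,0),[an(s[1]-s[2]),an(s[0]-s[3]),an(s[0]-s[1])-90])
print('can',q(433,248,.106), 'r',np.hypot(*(q(433,248,.106)-hub)))
E
```

```text
chord 8.799999999999997 0.2198248910615411 pins 152.76 224.75 [-0.14954171 -0.0229782 ]
walls 8.96 8.66 mid 188.82 gap 0.0884340935034174
tin [ 0.51218229 -0.062632  ] [np.float64(8.34), np.float64(6.81), np.float64(6.140000000000001)]
can [ 0.44976464 -0.06687105] r 0.15737090990844047
```

Call:
drive_tool --increments '[{"claw":0.085,"dx":0.009,"dy":-0.03,"dz":0,"wx":0,"wy":0,"wz":0},{"claw":0.085,"dx":0.014,"dy":-0.048,"dz":0,"wx":0,"wy":0,"wz":0},{"claw":0.085,"dx":0.014,"dy":-0.048,"dz":0,"wx":0,"wy":0,"wz":0},{"claw":0.085,"dx":0.014,"dy":-0.048,"dz":0,"wx":0,"wy":0,"wz":0},{"claw":0.085,"dx":0.009,"dy":-0.031,"dz":0,"wx":0.15,"wy":-0.1,"wz":9.4},{"claw":0.085,"dx":0,"dy":0,"dz":0,"wx":0.15,"wy":-0.1,"wz":9.4},{"claw":0.085,"dx":0,"dy":0,"dz":0.02,"wx":0,"wy":0,"wz":9.5},{"claw":0.085,"dx":0,"dy":0,"dz":0.03,"wx":0,"wy":0,"wz":9.5},{"claw":0.085,"dx":0,"dy":0,"dz":0,"wx":0,"wy":0,"wz":0}]'

```text
t: 16.42
eef_pos: [0.4446, -0.0598, 0.1964]
tool_rot: [-0.002, 0.997, 0.079, -0.005]
contact_force: [0.3, 0.3, 0.4]
gripper_width: 0.995
grasp_force: 0.0
```

```bash
python3 -c "
from h import *
goto(.450,-.067,.086,8.74)"
```

```text
t 16.42 pos [ 0.4446 -0.0598  0.1964] yaw 9.0 F [0.3 0.3 0.4] w 85.0 q7 -1.6 
 shift now-axes [  5.2   8.4 110.3] turn [-0.2  0.5  0.3]  shift target-axes [  4.3   7.9 110.4]
```

Call:
drive_tool --increments '[{"claw":0.085,"dx":0.0043,"dy":0.008,"dz":0.02,"wx":-0.2,"wy":0.5,"wz":0.3},{"claw":0.085,"dx":0,"dy":0,"dz":0.03,"wx":0,"wy":0,"wz":0},{"claw":0.085,"dx":0,"dy":0,"dz":0.03,"wx":0,"wy":0,"wz":0},{"claw":0.085,"dx":0,"dy":0,"dz":0.02,"wx":0,"wy":0,"wz":0},{"claw":0.085,"dx":0,"dy":0,"dz":0.01,"wx":0,"wy":0,"wz":0},{"claw":0.066,"dx":0,"dy":0,"dz":0,"wx":0,"wy":0,"wz":0},{"claw":0.06,"dx":0,"dy":0,"dz":0,"wx":0,"wy":0,"wz":0},{"claw":0.05,"dx":0,"dy":0,"dz":0,"wx":0,"wy":0,"wz":0},{"claw":0.05,"dx":0,"dy":0,"dz":0,"wx":0,"wy":0,"wz":0}]' --newtons 40

```text
t: 17.55
eef_pos: [0.4525, -0.0673, 0.0885]
tool_rot: [0.001, 0.997, 0.075, 0.003]
contact_force: [-1.5, 0.8, 3.9]
gripper_width: 0.671
grasp_force: 41.9
```

```bash
python3 -c "
from h import *
goto(.450,-.067,.27,8.74)
goto(.47,-.40,.27,8.74)"
```

```text
t 17.55 pos [ 0.4525 -0.0673  0.0885] yaw 8.6 F [-1.5  0.8  3.9] w 57.3 q7 -1.77 
 shift now-axes [  -1.5   -0.4 -181.5] turn [ 0.1 -0.3 -0.1]  shift target-axes [  -2.4   -0.7 -181.5]
t 17.55 pos [ 0.4525 -0.0673  0.0885] yaw 8.6 F [-1.5  0.8  3.9] w 57.3 q7 -1.77 
 shift now-axes [ -31.5  331.8 -181.2] turn [ 0.1 -0.3 -0.1]  shift target-axes [ -33.2  331.5 -181.5]
```

Call:
drive_tool --increments '[{"claw":0.05,"dx":0,"dy":0,"dz":-0.01,"wx":0,"wy":0,"wz":0},{"claw":0.05,"dx":0,"dy":0,"dz":-0.03,"wx":0,"wy":0,"wz":0},{"claw":0.05,"dx":0,"dy":0,"dz":-0.04,"wx":0,"wy":0,"wz":0},{"claw":0.05,"dx":0,"dy":0,"dz":-0.035,"wx":0,"wy":0,"wz":0},{"claw":0.05,"dx":0,"dy":0,"dz":-0.015,"wx":0,"wy":0,"wz":0},{"claw":0.05,"dx":-0.002,"dy":0.02,"dz":0,"wx":0,"wy":0,"wz":0},{"claw":0.05,"dx":-0.0045,"dy":0.045,"dz":0,"wx":0,"wy":0,"wz":0},{"claw":0.05,"dx":-0.005,"dy":0.055,"dz":0,"wx":0,"wy":0,"wz":0},{"claw":0.05,"dx":-0.005,"dy":0.055,"dz":0,"wx":0,"wy":0,"wz":0},{"claw":0.05,"dx":-0.005,"dy":0.055,"dz":0,"wx":0,"wy":0,"wz":0},{"claw":0.05,"dx":-0.005,"dy":0.055,"dz":0,"wx":0,"wy":0,"wz":0},{"claw":0.05,"dx":-0.003,"dy":0.03,"dz":0.01,"wx":0,"wy":0,"wz":0},{"claw":0.05,"dx":-0.002,"dy":0.017,"dz":0.03,"wx":0,"wy":0,"wz":0},{"claw":0.05,"dx":0,"dy":0,"dz":0.04,"wx":0,"wy":0,"wz":0},{"claw":0.05,"dx":0,"dy":0,"dz":0.04,"wx":0,"wy":0,"wz":0},{"claw":0.05,"dx":0,"dy":0,"dz":0.02,"wx":0,"wy":0,"wz":0},{"claw":0.05,"dx":0,"dy":0,"dz":0,"wx":0,"wy":0,"wz":0}]'

```text
t: 19.68
eef_pos: [0.469, -0.3995, 0.0757]
tool_rot: [-0.001, 0.997, 0.075, 0.0]
contact_force: [1.1, -0.1, -4.6]
gripper_width: 0.67
grasp_force: 44.9
```

```bash
python3 -c "
from h import *
goto(.47,-.40,.0585,8.74)"
```

```text
t 19.68 pos [ 0.469  -0.3995  0.0757] yaw 8.6 F [ 1.1 -0.1 -4.6] w 57.2 q7 -1.1 
 shift now-axes [ 0.9  0.7 17.2] turn [-0.1 -0.  -0.1]  shift target-axes [ 0.9  0.7 17.2]
```

Call:
drive_tool --increments '[{"claw":0.05,"dx":0,"dy":0,"dz":0.01,"wx":0,"wy":0,"wz":0},{"claw":0.05,"dx":0,"dy":0,"dz":0.006,"wx":0,"wy":0,"wz":0},{"claw":0.05,"dx":0,"dy":0,"dz":0.001,"wx":0,"wy":0,"wz":0},{"claw":0.066,"dx":0,"dy":0,"dz":0,"wx":0,"wy":0,"wz":0},{"claw":0.085,"dx":0,"dy":0,"dz":0,"wx":0,"wy":0,"wz":0},{"claw":0.085,"dx":0,"dy":0,"dz":0,"wx":0,"wy":0,"wz":0},{"claw":0.085,"dx":0,"dy":0,"dz":-0.02,"wx":0,"wy":0,"wz":0},{"claw":0.085,"dx":0,"dy":0,"dz":-0.05,"wx":0,"wy":0,"wz":0},{"claw":0.085,"dx":0,"dy":0,"dz":-0.06,"wx":0,"wy":0,"wz":0},{"claw":0.085,"dx":0,"dy":0,"dz":-0.05,"wx":0,"wy":0,"wz":0},{"claw":0.085,"dx":0,"dy":-0.04,"dz":0,"wx":0,"wy":0,"wz":0},{"claw":0.085,"dx":0,"dy":-0.04,"dz":0,"wx":0,"wy":0,"wz":0}]'

```text
t: 21.18
eef_pos: [0.4579, -0.3205, 0.2427]
tool_rot: [0.001, 0.997, 0.074, 0.003]
contact_force: [1.0, 0.0, 0.2]
gripper_width: 0.992
grasp_force: 0.0
```

```bash
python3 - <<'E'
from h import *
goto(.512,-.0625,.20,8)
p,d=read_camera('top');W=cloud('top',d);np.savez('pics/last.npz',p=p,d=d)
for n,z,c in(('tin',.078,(.512,-.0625)),('can',.076,(.47,-.40))):
    m=(abs(W[...,2]-z)<.006)&(np.hypot(W[...,0]-c[0],W[...,1]-c[1])<.04);print(n,m.sum(),W[m].mean(0).round(4),cv2.minAreaRect((W[m][:,:2]*1000).astype(np.float32)))
E
```

```text
t 21.18 pos [ 0.4579 -0.3205  0.2427] yaw 8.5 F [1.  0.  0.2] w 84.7 q7 -1.1 
 shift now-axes [  91.6 -247.2   42.5] turn [ 0.2 -0.3  0.5]  shift target-axes [  89.5 -247.9   42.7]
tin 207 [ 0.5127 -0.0624  0.0769] ((512.9074096679688, -62.24834442138672), (41.7127685546875, 41.92061233520508), 8.223302841186523)
can 109 [ 0.4824 -0.3938  0.0745] ((482.27337646484375, -394.3262939453125), (24.064741134643555, 55.82787322998047), 16.565595626831055)
```

Call:
drive_tool --increments '[{"claw":0.085,"dx":0.009,"dy":-0.025,"dz":0,"wx":0,"wy":0,"wz":0},{"claw":0.085,"dx":0.0185,"dy":-0.0495,"dz":0,"wx":0,"wy":0,"wz":0},{"claw":0.085,"dx":0.0185,"dy":-0.0495,"dz":0,"wx":0,"wy":0,"wz":0},{"claw":0.085,"dx":0.0185,"dy":-0.0495,"dz":0,"wx":0,"wy":0,"wz":0},{"claw":0.085,"dx":0.0185,"dy":-0.0495,"dz":0,"wx":0.2,"wy":-0.3,"wz":0.3},{"claw":0.085,"dx":0.0085,"dy":-0.024,"dz":0,"wx":0,"wy":0,"wz":0},{"claw":0.085,"dx":0,"dy":0,"dz":0.03,"wx":0,"wy":0,"wz":0},{"claw":0.085,"dx":0,"dy":0,"dz":0.04,"wx":0,"wy":0,"wz":0},{"claw":0.085,"dx":0,"dy":0,"dz":0.03,"wx":0,"wy":0,"wz":0},{"claw":0.085,"dx":0,"dy":0,"dz":0.01,"wx":0,"wy":0,"wz":0},{"claw":0.085,"dx":0,"dy":0,"dz":0,"wx":0,"wy":0,"wz":0}]'

```text
t: 22.6
eef_pos: [0.5114, -0.063, 0.1311]
tool_rot: [-0.001, 0.997, 0.072, -0.001]
contact_force: [0.5, 0.5, 0.9]
gripper_width: 0.996
grasp_force: 0.0
```

```bash
python3 -c "
from h import *
goto(.5128,-.0623,.070,8.2)"
```

```text
t 22.6 pos [ 0.5114 -0.063   0.1311] yaw 8.3 F [0.5 0.5 0.9] w 85.0 q7 -1.74 
 shift now-axes [ 1.6 -0.3 61.1] turn [-0.2  0.1  0.1]  shift target-axes [ 1.5 -0.5 61.1]
```

Call:
drive_tool --increments '[{"claw":0.085,"dx":0.0015,"dy":-0.0004,"dz":0.015,"wx":-0.2,"wy":0.1,"wz":0.1},{"claw":0.085,"dx":0,"dy":0,"dz":0.025,"wx":0,"wy":0,"wz":0},{"claw":0.085,"dx":0,"dy":0,"dz":0.015,"wx":0,"wy":0,"wz":0},{"claw":0.085,"dx":0,"dy":0,"dz":0.006,"wx":0,"wy":0,"wz":0},{"claw":0.06,"dx":0,"dy":0,"dz":0,"wx":0,"wy":0,"wz":0},{"claw":0.046,"dx":0,"dy":0,"dz":0,"wx":0,"wy":0,"wz":0},{"claw":0.034,"dx":0,"dy":0,"dz":0,"wx":0,"wy":0,"wz":0},{"claw":0.034,"dx":0,"dy":0,"dz":0,"wx":0,"wy":0,"wz":0},{"claw":0.034,"dx":0,"dy":0,"dz":0,"wx":0,"wy":0,"wz":0}]' --newtons 35

```text
t: 23.72
eef_pos: [0.513, -0.0625, 0.0703]
tool_rot: [0.001, 0.997, 0.071, 0.001]
contact_force: [-0.2, 0.3, 6.1]
gripper_width: 0.488
grasp_force: 36.2
```

```bash
python3 -c "
from h import *
goto(.496,.3835,.26,8.2)"
```

```text
t 23.72 pos [ 0.513  -0.0625  0.0703] yaw 8.2 F [-0.2  0.3  6.1] w 41.7 q7 -1.82 
 shift now-axes [  46.8 -443.6 -190.2] turn [ 0.1 -0.1 -0. ]  shift target-axes [  46.8 -443.8 -189.7]
```

Call:
drive_tool --increments '[{"claw":0.034,"dx":0,"dy":0,"dz":-0.01,"wx":0,"wy":0,"wz":0},{"claw":0.034,"dx":0,"dy":0,"dz":-0.03,"wx":0,"wy":0,"wz":0},{"claw":0.034,"dx":0,"dy":0,"dz":-0.045,"wx":0,"wy":0,"wz":0},{"claw":0.034,"dx":0,"dy":0,"dz":-0.045,"wx":0,"wy":0,"wz":0},{"claw":0.034,"dx":0,"dy":0,"dz":-0.04,"wx":0,"wy":0,"wz":0},{"claw":0.034,"dx":0,"dy":0,"dz":-0.02,"wx":0,"wy":0,"wz":0},{"claw":0.034,"dx":0,"dy":0,"dz":0,"wx":0,"wy":0,"wz":0},{"claw":0.034,"dx":0.002,"dy":-0.02,"dz":0,"wx":0,"wy":0,"wz":0},{"claw":0.034,"dx":0.0047,"dy":-0.045,"dz":0,"wx":0,"wy":0,"wz":0},{"claw":0.034,"dx":0.0057,"dy":-0.054,"dz":0,"wx":0,"wy":0,"wz":0},{"claw":0.034,"dx":0.0057,"dy":-0.054,"dz":0,"wx":0,"wy":0,"wz":0},{"claw":0.034,"dx":0.0057,"dy":-0.054,"dz":0,"wx":0,"wy":0,"wz":0},{"claw":0.034,"dx":0.0057,"dy":-0.054,"dz":0,"wx":0,"wy":0,"wz":0},{"claw":0.034,"dx":0.0057,"dy":-0.054,"dz":0,"wx":0,"wy":0,"wz":0},{"claw":0.034,"dx":0.0057,"dy":-0.054,"dz":0,"wx":0,"wy":0,"wz":0},{"claw":0.034,"dx":0.0037,"dy":-0.035,"dz":0,"wx":0,"wy":0,"wz":0},{"claw":0.034,"dx":0.002,"dy":-0.02,"dz":0,"wx":0,"wy":0,"wz":0},{"claw":0.034,"dx":0,"dy":0,"dz":0.03,"wx":0,"wy":0,"wz":0},{"claw":0.034,"dx":0,"dy":0,"dz":0.05,"wx":0,"wy":0,"wz":0},{"claw":0.034,"dx":0,"dy":0,"dz":0.03,"wx":0,"wy":0,"wz":0}]'

```text
t: 26.22
eef_pos: [0.4949, 0.3811, 0.1458]
tool_rot: [0.002, 0.997, 0.071, -0.002]
contact_force: [0.3, 0.5, -2.0]
gripper_width: 0.487
grasp_force: 36.0
```

```bash
python3 -c "
from h import *
goto(.496,.3835,.0835,8.2)"
```

```text
t 26.22 pos [0.4949 0.3811 0.1458] yaw 8.1 F [ 0.3  0.5 -2. ] w 41.6 q7 -2.57 
 shift now-axes [ 1.7 -2.5 62.2] turn [ 0.2  0.2 -0.1]  shift target-axes [ 1.4 -2.2 62.3]
```

Call:
drive_tool --increments '[{"claw":0.034,"dx":0.0015,"dy":-0.0022,"dz":0.02,"wx":0.2,"wy":0.2,"wz":0},{"claw":0.034,"dx":0,"dy":0,"dz":0.02,"wx":0,"wy":0,"wz":0},{"claw":0.034,"dx":0,"dy":0,"dz":0.012,"wx":0,"wy":0,"wz":0},{"claw":0.034,"dx":0,"dy":0,"dz":0.004,"wx":0,"wy":0,"wz":0},{"claw":0.034,"dx":0,"dy":0,"dz":0,"wx":0,"wy":0,"wz":0}]'

```text
t: 26.85
eef_pos: [0.4969, 0.3865, 0.0936]
tool_rot: [-0.002, 0.997, 0.071, 0.002]
contact_force: [-0.9, 0.3, -1.5]
gripper_width: 0.49
grasp_force: 36.0
```

```bash
python3 -c "
from h import *
goto(.496,.3835,.0835,8.2)"
```

```text
t 26.85 pos [0.4969 0.3865 0.0936] yaw 8.2 F [-0.9  0.3 -1.5] w 41.8 q7 -2.61 
 shift now-axes [-1.3  2.9 10.1] turn [-0.2 -0.2 -0. ]  shift target-axes [-1.3  2.9 10.1]
```

Call:
drive_tool --increments '[{"claw":0.034,"dx":0,"dy":0.002,"dz":0.005,"wx":-0.2,"wy":-0.2,"wz":0},{"claw":0.034,"dx":0,"dy":0,"dz":0.003,"wx":0,"wy":0,"wz":0},{"claw":0.034,"dx":0,"dy":0,"dz":0.002,"wx":0,"wy":0,"wz":0},{"claw":0.034,"dx":0,"dy":0,"dz":0,"wx":0,"wy":0,"wz":0}]'

```text
t: 27.35
eef_pos: [0.497, 0.3843, 0.0834]
tool_rot: [0.0, 0.997, 0.071, -0.0]
contact_force: [0.1, -0.1, 0.0]
gripper_width: 0.486
grasp_force: 36.2
```

Call:
drive_tool --increments '[{"claw":0.05,"dx":0,"dy":0,"dz":0,"wx":0,"wy":0,"wz":0},{"claw":0.07,"dx":0,"dy":0,"dz":0,"wx":0,"wy":0,"wz":0},{"claw":0.07,"dx":0,"dy":0,"dz":0,"wx":0,"wy":0,"wz":0},{"claw":0.07,"dx":0,"dy":0,"dz":-0.02,"wx":0,"wy":0,"wz":0},{"claw":0.085,"dx":0,"dy":0,"dz":-0.05,"wx":0,"wy":0,"wz":0},{"claw":0.085,"dx":0,"dy":0,"dz":-0.06,"wx":0,"wy":0,"wz":0},{"claw":0.085,"dx":0,"dy":0,"dz":-0.05,"wx":0,"wy":0,"wz":0},{"claw":0.085,"dx":-0.003,"dy":0.03,"dz":0,"wx":0,"wy":0,"wz":0},{"claw":0.085,"dx":-0.005,"dy":0.05,"dz":0,"wx":0,"wy":0,"wz":0},{"claw":0.085,"dx":-0.006,"dy":0.055,"dz":0,"wx":0,"wy":0,"wz":0},{"claw":0.085,"dx":-0.005,"dy":0.05,"dz":0,"wx":0,"wy":0,"wz":0}]'

```text
t: 28.72
eef_pos: [0.5045, 0.1969, 0.2648]
tool_rot: [0.0, 0.997, 0.071, 0.001]
contact_force: [0.5, 0.3, -0.9]
gripper_width: 0.994
grasp_force: 0.0
```

```bash
python3 - <<'E'
from h import *
p,d=read_camera('top');W=cloud('top',d)
for n,z,c in(('tin',.091,(.497,.384)),('can',.076,(.47,-.40))):
    m=(abs(W[...,2]-z)<.006)&(np.hypot(W[...,0]-c[0],W[...,1]-c[1])<.045);print(n,m.sum(),W[m].mean(0).round(4),cv2.minAreaRect((W[m][:,:2]*1000).astype(np.float32)))
goto(.47,-.40,.2,8.5)
E
```

```text
tin 5 [0.512  0.4032 0.0912] ((511.72381591796875, 403.44793701171875), (2.889991521835327, 5.509988307952881), 1.7734596729278564)
can 312 [ 0.4674 -0.399   0.0742] ((468.1358947753906, -399.5796203613281), (54.16471481323242, 57.36997604370117), 0.952078104019165)
t 28.78 pos [0.5057 0.189  0.2639] yaw 7.7 F [-0.4 -5.9 -1.6] w 84.8 q7 -2.16 
 shift now-axes [-114.5  578.4   67.8] turn [ 0.4  0.  -0.8]  shift target-axes [-122.4  577.2   63.9]
```

Call:
drive_tool --increments '[{"claw":0.085,"dx":-0.006,"dy":0.03,"dz":0,"wx":0.4,"wy":0,"wz":0},{"claw":0.085,"dx":-0.0107,"dy":0.054,"dz":0,"wx":0,"wy":0,"wz":0},{"claw":0.085,"dx":-0.0107,"dy":0.054,"dz":0,"wx":0,"wy":0,"wz":0},{"claw":0.085,"dx":-0.0107,"dy":0.054,"dz":0,"wx":0,"wy":0,"wz":0},{"claw":0.085,"dx":-0.0107,"dy":0.054,"dz":0,"wx":0,"wy":0,"wz":0},{"claw":0.085,"dx":-0.0107,"dy":0.054,"dz":0,"wx":0,"wy":0,"wz":0},{"claw":0.085,"dx":-0.0107,"dy":0.054,"dz":0,"wx":0,"wy":0,"wz":0},{"claw":0.085,"dx":-0.0107,"dy":0.054,"dz":0,"wx":0,"wy":0,"wz":0},{"claw":0.085,"dx":-0.0107,"dy":0.054,"dz":0,"wx":0,"wy":0,"wz":0},{"claw":0.085,"dx":-0.0107,"dy":0.054,"dz":0,"wx":0,"wy":0,"wz":0},{"claw":0.085,"dx":-0.008,"dy":0.04,"dz":0.01,"wx":0,"wy":0,"wz":0},{"claw":0.085,"dx":-0.004,"dy":0.022,"dz":0.02,"wx":0,"wy":0,"wz":0},{"claw":0.085,"dx":0,"dy":0,"dz":0.03,"wx":0,"wy":0,"wz":0},{"claw":0.085,"dx":0,"dy":0,"dz":0.02,"wx":0,"wy":0,"wz":0},{"claw":0.085,"dx":0,"dy":0,"dz":0,"wx":0,"wy":0,"wz":0}]'

```text
t: 30.65
eef_pos: [0.4732, -0.3882, 0.1791]
tool_rot: [-0.004, 0.997, 0.072, -0.001]
contact_force: [-0.7, 0.4, -0.7]
gripper_width: 0.998
grasp_force: 0.0
```

```bash
python3 - <<'E'
from h import *
p,d=read_camera('top');W=cloud('top',d)
for n,z,c in(('tin',.091,(.497,.384)),('bay',.03,(.453,-.072))):
    m=(abs(W[...,2]-z)<.006)&(np.hypot(W[...,0]-c[0],W[...,1]-c[1])<.045);print(n,m.sum(),W[m].mean(0).round(4),cv2.minAreaRect((W[m][:,:2]*1000).astype(np.float32)))
A=np.clip((p/255.)**.6*255,0,255).astype(np.uint8)[110:310,110:380]
cv2.imwrite('pics/t6.png',cv2.resize(A,None,fx=2.9,fy=2.9,interpolation=2)[:,:,::-1])
goto(.4685,-.3995,.0585,8.5)
E
```

```text
tin 218 [0.4966 0.384  0.0901] ((496.4212951660156, 384.5760803222656), (41.886173248291016, 42.46183776855469), 7.4401655197143555)
bay 684 [ 0.454  -0.0713  0.0288] ((453.8310852050781, -70.9397964477539), (87.30313873291016, 83.7562484741211), 8.541905403137207)
t 30.7 pos [ 0.4739 -0.3887  0.1803] yaw 8.2 F [-0.4 -0.2  0.5] w 85.5 q7 -1.07 
 shift now-axes [ -6.8  10.8 121.7] turn [-0.4  0.  -0.3]  shift target-axes [ -6.9   9.9 121.8]
```

View pics/t6.png

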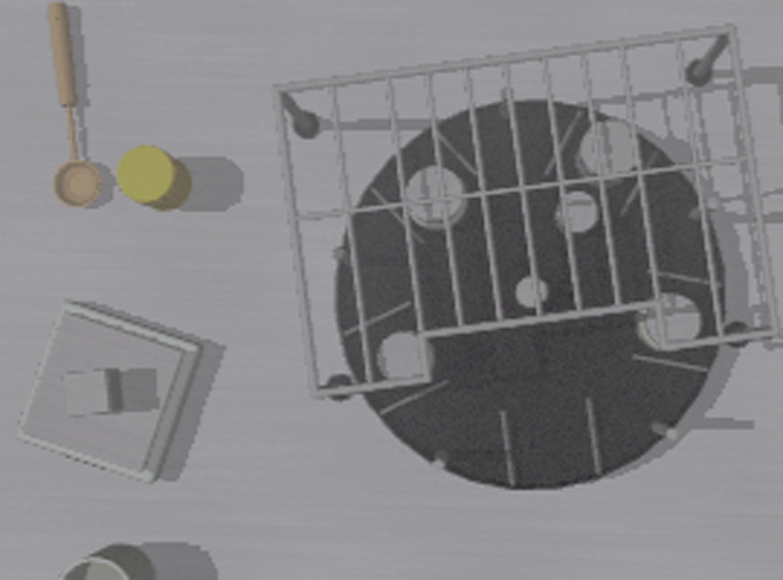

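t6: the tin stands upright in the middle of the pan at (93,391). The compartment at (550,445) is empty and still squarely in the opening. I'll regrasp the canister.

Call:
drive_tool --increments '[{"claw":0.085,"dx":-0.0068,"dy":0.0103,"dz":0.01,"wx":-0.4,"wy":0,"wz":-0.3},{"claw":0.085,"dx":0,"dy":0,"dz":0.02,"wx":0,"wy":0,"wz":0},{"claw":0.085,"dx":0,"dy":0,"dz":0.035,"wx":0,"wy":0,"wz":0},{"claw":0.085,"dx":0,"dy":0,"dz":0.03,"wx":0,"wy":0,"wz":0},{"claw":0.085,"dx":0,"dy":0,"dz":0.015,"wx":0,"wy":0,"wz":0},{"claw":0.085,"dx":0,"dy":0,"dz":0.01,"wx":0,"wy":0,"wz":0},{"claw":0.066,"dx":0,"dy":0,"dz":0,"wx":0,"wy":0,"wz":0},{"claw":0.06,"dx":0,"dy":0,"dz":0,"wx":0,"wy":0,"wz":0},{"claw":0.05,"dx":0,"dy":0,"dz":0,"wx":0,"wy":0,"wz":0},{"claw":0.05,"dx":0,"dy":0,"dz":0,"wx":0,"wy":0,"wz":0}]' --newtons 40

```text
t: 31.95
eef_pos: [0.469, -0.4008, 0.061]
tool_rot: [0.001, 0.997, 0.074, 0.001]
contact_force: [-0.2, 1.6, 5.6]
gripper_width: 0.666
grasp_force: 44.0
```

```bash
python3 -c "
from h import *
goto(.453,-.0715,.2,8.7)"
```

```text
t 31.95 pos [ 0.469  -0.4008  0.061 ] yaw 8.5 F [-0.2  1.6  5.6] w 56.9 q7 -1.13 
 shift now-axes [  32.9 -327.8 -139.6] turn [ 0.1 -0.1 -0.2]  shift target-axes [  34.  -327.9 -139. ]
```

Call:
drive_tool --increments '[{"claw":0.05,"dx":0,"dy":0,"dz":-0.01,"wx":0,"wy":0,"wz":0},{"claw":0.05,"dx":0,"dy":0,"dz":-0.03,"wx":0,"wy":0,"wz":0},{"claw":0.05,"dx":0,"dy":0,"dz":-0.045,"wx":0,"wy":0,"wz":0},{"claw":0.05,"dx":0,"dy":0,"dz":-0.04,"wx":0,"wy":0,"wz":0},{"claw":0.05,"dx":0,"dy":0,"dz":-0.03,"wx":0,"wy":0,"wz":0},{"claw":0.05,"dx":0.002,"dy":-0.02,"dz":-0.01,"wx":0,"wy":0,"wz":0},{"claw":0.05,"dx":0.0045,"dy":-0.045,"dz":0,"wx":0,"wy":0,"wz":0},{"claw":0.05,"dx":0.0055,"dy":-0.053,"dz":0,"wx":0,"wy":0,"wz":0},{"claw":0.05,"dx":0.0055,"dy":-0.053,"dz":0,"wx":0,"wy":0,"wz":0},{"claw":0.05,"dx":0.0055,"dy":-0.053,"dz":0,"wx":0,"wy":0,"wz":0},{"claw":0.05,"dx":0.0055,"dy":-0.053,"dz":0,"wx":0,"wy":0,"wz":0},{"claw":0.05,"dx":0.003,"dy":-0.033,"dz":0,"wx":0,"wy":0,"wz":0},{"claw":0.05,"dx":0.0015,"dy":-0.018,"dz":0,"wx":0,"wy":0,"wz":0},{"claw":0.05,"dx":0,"dy":0,"dz":0.02,"wx":0,"wy":0,"wz":0},{"claw":0.05,"dx":0,"dy":0,"dz":0.03,"wx":0,"wy":0,"wz":0},{"claw":0.05,"dx":0,"dy":0,"dz":0.01,"wx":0,"wy":0,"wz":0},{"claw":0.05,"dx":0,"dy":0,"dz":0,"wx":0,"wy":0,"wz":0}]'

```text
t: 34.08
eef_pos: [0.4514, -0.0706, 0.164]
tool_rot: [-0.0, 0.997, 0.074, -0.001]
contact_force: [-0.1, 0.3, -5.0]
gripper_width: 0.667
grasp_force: 44.7
```

```bash
python3 -c "
from h import *
goto(.453,-.0715,.091,8.7)"
```

```text
t 34.08 pos [ 0.4514 -0.0706  0.164 ] yaw 8.5 F [-0.1  0.3 -5. ] w 57.0 q7 -1.66 
 shift now-axes [ 1.6  1.1 73. ] turn [-0.   0.1 -0.2]  shift target-axes [ 1.4  1.1 73. ]
```

Call:
drive_tool --increments '[{"claw":0.05,"dx":0.0015,"dy":0.001,"dz":0.02,"wx":0,"wy":0,"wz":0},{"claw":0.05,"dx":0,"dy":0,"dz":0.025,"wx":0,"wy":0,"wz":0},{"claw":0.05,"dx":0,"dy":0,"dz":0.013,"wx":0,"wy":0,"wz":0},{"claw":0.05,"dx":0,"dy":0,"dz":0.006,"wx":0,"wy":0,"wz":0},{"claw":0.05,"dx":0,"dy":0,"dz":0,"wx":0,"wy":0,"wz":0}]'

```text
t: 34.7
eef_pos: [0.4545, -0.0719, 0.1009]
tool_rot: [0.0, 0.997, 0.074, 0.0]
contact_force: [-0.8, 0.3, -5.5]
gripper_width: 0.67
grasp_force: 44.9
```

Call:
drive_tool --increments '[{"claw":0.05,"dx":0,"dy":0,"dz":0.005,"wx":0,"wy":0,"wz":0},{"claw":0.05,"dx":0,"dy":0,"dz":0.003,"wx":0,"wy":0,"wz":0},{"claw":0.05,"dx":0,"dy":0,"dz":0.0015,"wx":0,"wy":0,"wz":0},{"claw":0.05,"dx":0,"dy":0,"dz":0,"wx":0,"wy":0,"wz":0}]'

```text
t: 35.2
eef_pos: [0.4542, -0.072, 0.0911]
tool_rot: [0.0, 0.997, 0.074, -0.0]
contact_force: [-0.4, -0.6, -3.8]
gripper_width: 0.67
grasp_force: 45.1
```

Contact is starting. I'll lower another millimetre, release, and retreat straight up.

Call:
drive_tool --increments '[{"claw":0.05,"dx":0,"dy":0,"dz":0.001,"wx":0,"wy":0,"wz":0},{"claw":0.06,"dx":0,"dy":0,"dz":0,"wx":0,"wy":0,"wz":0},{"claw":0.07,"dx":0,"dy":0,"dz":0,"wx":0,"wy":0,"wz":0},{"claw":0.085,"dx":0,"dy":0,"dz":0,"wx":0,"wy":0,"wz":0},{"claw":0.085,"dx":0,"dy":0,"dz":0,"wx":0,"wy":0,"wz":0},{"claw":0.085,"dx":0,"dy":0,"dz":-0.02,"wx":0,"wy":0,"wz":0},{"claw":0.085,"dx":0,"dy":0,"dz":-0.04,"wx":0,"wy":0,"wz":0},{"claw":0.085,"dx":0,"dy":0,"dz":-0.05,"wx":0,"wy":0,"wz":0},{"claw":0.085,"dx":0,"dy":0,"dz":-0.05,"wx":0,"wy":0,"wz":0},{"claw":0.085,"dx":0,"dy":0.03,"dz":0,"wx":0,"wy":0,"wz":0},{"claw":0.085,"dx":0,"dy":0.05,"dz":0,"wx":0,"wy":0,"wz":0},{"claw":0.085,"dx":0,"dy":0.05,"dz":0,"wx":0,"wy":0,"wz":0},{"claw":0.085,"dx":0,"dy":0.05,"dz":0,"wx":0,"wy":0,"wz":0},{"claw":0.085,"dx":0,"dy":0.03,"dz":0,"wx":0,"wy":0,"wz":0},{"claw":0.085,"dx":0,"dy":0,"dz":0,"wx":0,"wy":0,"wz":0}]'

```text
t: 37.08
eef_pos: [0.4846, -0.2823, 0.2496]
tool_rot: [0.0, 0.997, 0.072, -0.0]
contact_force: [-0.0, 0.5, -0.2]
gripper_width: 0.994
grasp_force: 0.0
```

```bash
python3 - <<'E'
from h import *
p,d=read_camera('top');W=cloud('top',d)
for n,z,c in(('tin',.091,(.497,.384)),('can',.106,(.454,-.072))):
    m=(abs(W[...,2]-z)<.006)&(np.hypot(W[...,0]-c[0],W[...,1]-c[1])<.045);print(n,m.sum(),W[m].mean(0).round(4),cv2.minAreaRect((W[m][:,:2]*1000).astype(np.float32)))
A=np.clip((p/255.)**.6*255,0,255).astype(np.uint8)[100:300,110:380]
cv2.imwrite('pics/t7.png',cv2.resize(A,None,fx=2.9,fy=2.9,interpolation=2)[:,:,::-1])
E
```

```text
tin 221 [0.4968 0.384  0.09  ] ((496.60601806640625, 384.5176696777344), (41.59882736206055, 42.30418395996094), 8.332158088684082)
can 328 [ 0.4526 -0.0713  0.1049] ((452.5599365234375, -70.89906311035156), (55.754486083984375, 53.10745620727539), 1.8341013193130493)
```

View pics/t7.png

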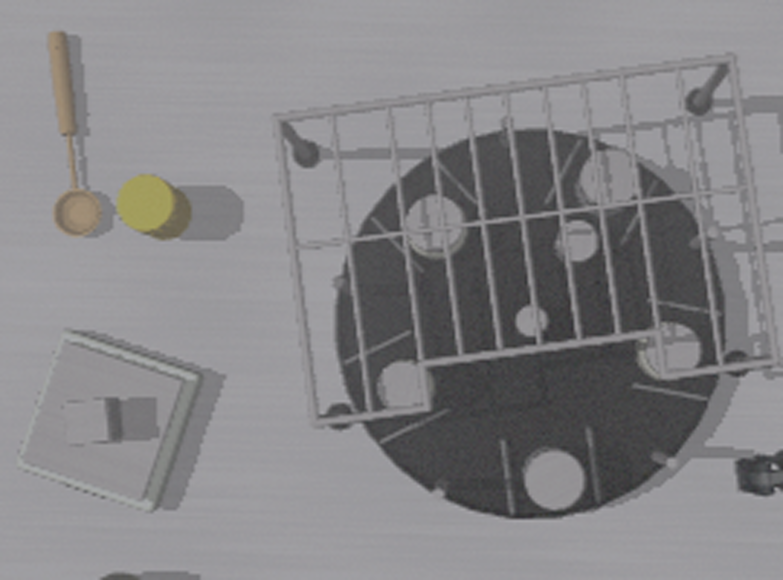

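t7: the canister is upright in its compartment at (553,480), the tin is on the pan at (93,421), and nothing has tipped. Handing in.

```bash
python3 -c "
from station import *
print(hand_in())"
```

```text
the job is handed in; nothing more can be done
None
```

I turned the carousel until the compartment stood squarely in the opening, stood the square tin upright on the scale pan and put the canister back upright in its compartment; nothing tipped in the views I checked, and I handed the job in at about 37 s.

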